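# Fit the wide tube carousel on the mixer and start it

## Task

Fit the wider of the two tube carousels on the mixer: set it over the spindle and, pressing only lightly, turn it until its slotted foot drops over the cross pin and sits fully home. Let go of it, then press the start button all the way down and leave it released. Leave the smaller carousel and the other loose things where they are.

Things in the scene. Friction and masses are not known exactly. Their poses are not given: they have to be found in the camera images.
- carousel_large: the wider carousel, 0.2 to 0.4 kg: aluminium disc 120 mm across (underside 24 mm, top 34 mm above the origin) on a square foot 44 mm wide. Origin: on the axis at the foot's underside, z up. The foot has a cross-shaped slot, open below and at its sides, 10 mm wide, 24 mm deep, along the body's x and y axes (under the disc's four dark ribs), so it fits the drive at four headings
- carousel_grip (a point): the wider carousel's grip, a round upright knob 36 mm across on the axis, 34 to 69 mm above the carousel's origin; this point is on the axis 56 mm above the origin
- carousel_small: the smaller carousel, to be left alone: made alike, disc 92 mm across, all heights the same, origin at the underside of the foot
- spindle (a point): centre of the mixer's drive shoulder, a flat steel disc 44 mm across, 67 mm above the bench; when home the carousel's foot rests on it and the carousel's origin lies at this point. A round pilot 12 mm across with a tapered tip rises 22 mm from it. The drive turns only stiffly (0.4 N m) and does not follow light rubbing
- cross_pin (a point): middle of the drive's level cross pin, on the spindle axis 5 mm above the shoulder; the pin is round, 6 mm thick, 40 mm end to end. The carousel rides 8 mm high until a slot meets it (within about 0.1 rad), then drops. The pin's heading differs each time and is NOT told by this point's axes (those are the housing's): look for it or find it by turning
- mixer: the mixer's white housing, fixed, 195 x 140 mm, top 55 mm above the bench; origin on the bench straight below the spindle, -x towards the start button; it reaches 125 mm to -x of the spindle and 70 mm to +x
- start_top (a point): centre of the top of the start button, a black round button 34 mm across on the mixer's housing, 98 mm in front of the spindle; it is pressed straight down
- start (a joint): travel of the start button in m: 0 released, 0.006 fully down (about 5 N); it springs back
- dish: glass culture dish 93 mm across, 15 mm high, a bystander; origin at the centre of its underside
- counter: white hand tally counter 29 x 42 x 45 mm, a bystander; origin at the centre of its underside
- dropper: dropper bottle 33 mm across, 98 mm high, a bystander; origin at the centre of its underside
- ballpoint: white ballpoint pen 145 mm long lying near the bench's front edge, a bystander; origin at its middle, underside
There are look-alikes about, which are no part of the job. Leave any red look-alike of the carousel_large alone.

How it is judged:
By the outcome, as a careful person would: the job done as asked, in the order asked, and still so for the second after the job is handed in, with the robot touching nothing.
It also fails if it takes over 61 s, if anything falls off the work surface, if the arm or the gripper's body presses on something with over 40 N, if the wrist force passes 120 N, or if a joint passes its speed limit or range.

## Robot

A 7-joint arm with a two-finger parallel gripper is mounted at the origin on a cart in front of the work surface, level with it; the furniture and walls round the work are solid. World frame = base frame: x ahead of the robot, y to its left, z up, the work surface at z = 0. Lengths are in mm, angles in rad, forces in N, time in s.
With the tool pointing down it reaches from about 400 to 875 mm from the base axis. Payload 4.4 kg.
Tool frame: the origin (TCP) lies at the centre of the arm's flange, where the gripper is bolted on; the fingertips stand 173 mm ahead of it and the grasp point (between the pads) lies 155 mm ahead of it; z points along the fingers, x is the direction in which the jaws open and shut, and the axes are right-handed (so a half turn about z gives the same grasp; the last joint's range is limited). The gripper opens to 85 mm and grips with 20 to 120 N. Pads are 22 mm wide; open, the fingers measure 114 mm over their backs; the gripper's body (76 mm by 85 mm) begins 54 mm behind the grasp point. The pads swing forward as they close: fully open they stand 13 mm farther back than shut.
Start: joints at [1.227, 0.628, 0.038, 1.517, -0.027, 0.996, -0.02], TCP at [178.277, -625.086, 404.713] pointing down, gripper open.
Joint ranges: [-3.06, 3.06], [-0.37, 2.12], [-1.25, 1.32], [0.18, 2.47], [-1.1, 4.24], [0.23, 1.98], [-2.94, 2.94]. Speed limits (rad/s): [2.57, 2.57, 3.14, 3.14, 3.14, 3.14, 3.14].

## Interface

Orientations are given as a unit quaternion [w, x, y, z].
In Python, from bench import bot gives the robot as it stands.
- The arm moves only by the tool move_arm, never from a script. Its argument "plan" is a list that holds one entry, the list of rows, each a list of 5 numbers: the opening, from 0 (shut) to 1 (fully open), then the shift along the world's x, y, z in units of 50 mm (1.0 is 50 mm), then the turn about the world's z in units of 5 degrees (1.0 is 5 degrees). In form: [[[fingers, tx, ty, tz, spin], ...]]. A call has 1 to 12 rows; each row is the pose to reach, as a shift and turn from the pose commanded when the call began; what a row does not reach only later rows make up. A row lasts 1/10 s, in which the tool goes at most 50 mm and 8.59 degrees, less where a joint would pass 70% of its speed; a pose out of reach is approached as far as the arm can. A call with a gripper value outside its range is refused whole. The fingers move at their own pace and stop on an object; "grip_force" is the grip in N (left out, the last holds). Time passes only in rows, so rows that repeat a pose let the fingers close. It gives the time, the measured TCP pose, the force and the opening at its end, in the units of the state.
- bot.sense(): the state, without advancing time (a new reading comes with each control period).
- bot.capture(name): name is "scene" or "top" or "wrist"; returns a dict with "color" (400x640x3 uint8, red, green, blue), "z_map" (400x640 float32, mm along the optical axis (not along the pixel's ray), 0 where there is no reading), "intrinsics" (3x3 intrinsics, pixels), "pose" (4x4, takes a point from camera to world coordinates). Camera axes: x right, y down, z forward; pixel columns grow to the right and rows downward; lengths in mm; the calibration is good to about 2 mm. The wrist camera is an equidistant fisheye: a pixel r from the principal point sees the ray r / f radians off the axis. A picture is of the moment at which its call begins.
- bot.hand_in(): hands the job in, once; it reports no verdict.
The state is a dict: "time_s": time; "joint_pos": joint angles; "joint_vel": joint speeds; "effort": joint torques, N m; "eef_pos": TCP position; "tcp_rot": TCP orientation; "wrist_force": force on the tool from outside, world axes, zero at the start; "moment": the same for the moment, N m; "gripper_width": finger opening in mm.
Only numpy, scipy, OpenCV 4.12 (cv2) and the standard library are available. Lean on these libraries where they do the work, as an engineer would, in place of code of your own. Each camera call takes 0.05 s, during which the arm holds its last target.

## Working session

There is one attempt and no reset: what is moved stays moved. The work goes in short steps, Python scripts to look and compute and a tool call to move; the robot and the scene stay as the last step left them, time stands still between calls to the robot, and variables do not carry over. Pictures are saved under pics/ and viewed, and the job is handed in when it is done.

Besides the shell and the picture viewer there is one more tool, called as a command line: name --argument value ..., lists and objects as JSON in quotes. move_arm: Moves the arm, as the interface text tells. Its arguments: {"type":"object","properties":{"plan":{"type":"array","items":{"type":"array","items":{"type":"array","items":{"type":"number"}}}},"grip_force":{"type":"number"}},"required":["plan"]}

```bash
mkdir -p pics; ls; python3 - <<'E'
from bench import bot
import cv2,numpy as np
print(bot.sense())
for n in ["scene","top","wrist"]:
    c=bot.capture(n)
    cv2.imwrite(f"pics/{n}0.png",c["color"][:,:,::-1])
    np.savez(f"{n}0.npz",**c)
    print(n,c["intrinsics"].tolist(),np.round(c["pose"],3).tolist())
E
```

```text
pics
{'time_s': 0.0, 'joint_pos': array([ 1.2271792 ,  0.62936302,  0.03843907,  1.51839573, -0.02701219,
        0.99630353, -0.02001339]), 'joint_vel': array([-0.00126208, -0.0014289 ,  0.00094163, -0.00083674,  0.00050297,
       -0.00155537,  0.0011477 ]), 'effort': array([ 2.62693648e-04, -5.63400471e+01,  1.22667052e+00, -1.93443525e+01,
        1.11372652e-02,  1.05455230e-02, -1.52265869e-06]), 'eef_pos': array([ 178.21776363, -624.77240618,  403.76889787]), 'tcp_rot': array([-5.81689446e-04,  7.98197435e-01, -6.02395138e-01, -7.83576242e-04]), 'wrist_force': array([ 0.08365781,  0.01258352, -0.5495957 ]), 'moment': array([0.02137334, 0.04395186, 0.03935033]), 'gripper_width': 85.26835474272404}
scene [[373.73032021111345, 0.0, 320.5394149627011], [0.0, 373.73032021111345, 199.2374047870667], [0.0, 0.0, 1.0]] [[-0.724, -0.456, 0.517, -62.69], [-0.689, 0.494, -0.53, 750.28], [-0.013, -0.74, -0.673, 896.817], [0.0, 0.0, 0.0, 1.0]]
top [[397.1905473451893, 0.0, 319.0747710121296], [0.0, 397.1905473451893, 192.195741412338], [0.0, 0.0, 1.0]] [[-0.013, -0.987, 0.159, 339.169], [-1.0, 0.012, -0.01, 101.258], [0.008, -0.159, -0.987, 1550.817], [0.0, 0.0, 0.0, 1.0]]
wrist [[309.70691628693146, 0.0, 321.7151041366263], [0.0, 309.70691628693146, 204.58241454190747], [0.0, 0.0, 1.0]] [[0.273, -0.913, -0.302, 256.022], [-0.962, -0.26, -0.085, -602.039], [-0.001, 0.313, -0.95, 373.068], [0.0, 0.0, 0.0, 1.0]]
```

View pics/scene0.png

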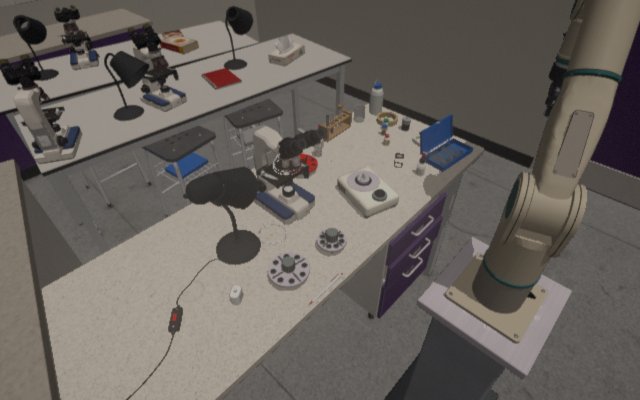

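View pics/top0.png

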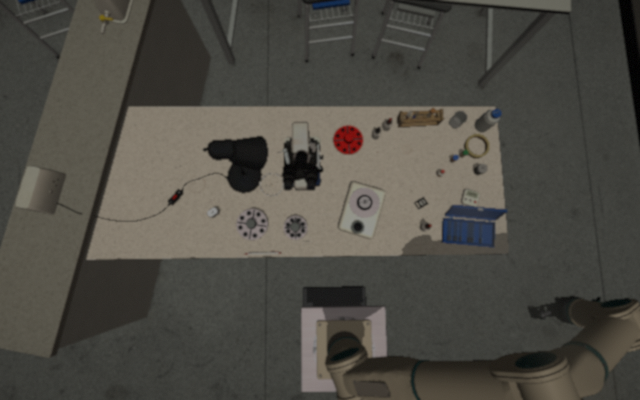

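View pics/wrist0.png

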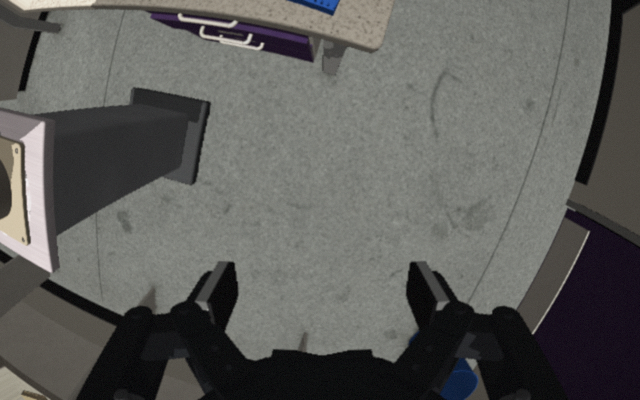

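The scene image shows the large carousel at about (289,268), the small one at (332,239), the mixer at (367,190) and the red look-alike at (305,163). In the top image the large carousel is at (252,223) and the mixer at (362,208). I'll zoom in and measure.

```bash
cat > h.py <<'E'
import numpy as np,cv2
def load(n): return dict(np.load(n))
def ray(c,u,v):
    K=c["intrinsics"];P=c["pose"]
    d=np.array([(u-K[0,2])/K[0,0],(v-K[1,2])/K[1,1],1.])
    return P[:3,3],P[:3,:3]@d
def rayf(c,u,v):
    K=c["intrinsics"];P=c["pose"]
    a=np.array([(u-K[0,2]),(v-K[1,2])])/K[0,0];r=np.hypot(*a)
    d=np.array([*(a/max(r,1e-9)*np.sin(r)),np.cos(r)])
    return P[:3,3],P[:3,:3]@d
def onz(o,d,z): return o+d*(z-o[2])/d[2]
def proj(c,p,fish=False):
    P=c["pose"];K=c["intrinsics"];q=P[:3,:3].T@(np.asarray(p,float)-P[:3,3])
    if fish:
        th=np.arctan2(np.hypot(q[0],q[1]),q[2]);s=th*K[0,0]/np.hypot(q[0],q[1])
        return q[:2]*s+K[:2,2]
    return q[:2]/q[2]*K[0,0]+K[:2,2]
E
python3 - <<'E'
from h import *
s=load("scene0.npz");t=load("top0.npz")
a=cv2.resize(s["color"][150:320,220:430,::-1],None,fx=3.5,fy=3.5,interpolation=2)
b=cv2.resize(t["color"][165:265,180:400,::-1],None,fx=3.5,fy=3.5,interpolation=2)
cv2.imwrite("pics/a1.png",a);cv2.imwrite("pics/b1.png",b)
for n,u,v,z in [("large",252,223,34),("small",295,226,34),("shoulder",364,202,67),("button",357,228,60)]:
    print("top",n,onz(*ray(t,u,v),z), t["z_map"][v,u])
for n,u,v,z in [("large",289,260,69),("small",332,235,69),("shoulder",363,178,80),("button",380,194,60)]:
    print("scene",n,onz(*ray(s,u,v),z))
E
```

```text
top large [466.85822206 342.9919508   34.        ] 1474.6294
top small [453.33242033 179.07568918  34.        ] 1477.8296
top shoulder [537.99929543 -83.11313551  67.        ] 1486.8186
top button [440.91886396 -54.62538431  60.        ] 1473.8007
scene large [463.84533502 340.95421672  69.        ]
scene small [439.00699468 189.5038178   69.        ]
scene shoulder [532.17848023 -72.17540722  80.        ]
scene button [450.99262187 -64.20349496  60.        ]
```

View pics/a1.png

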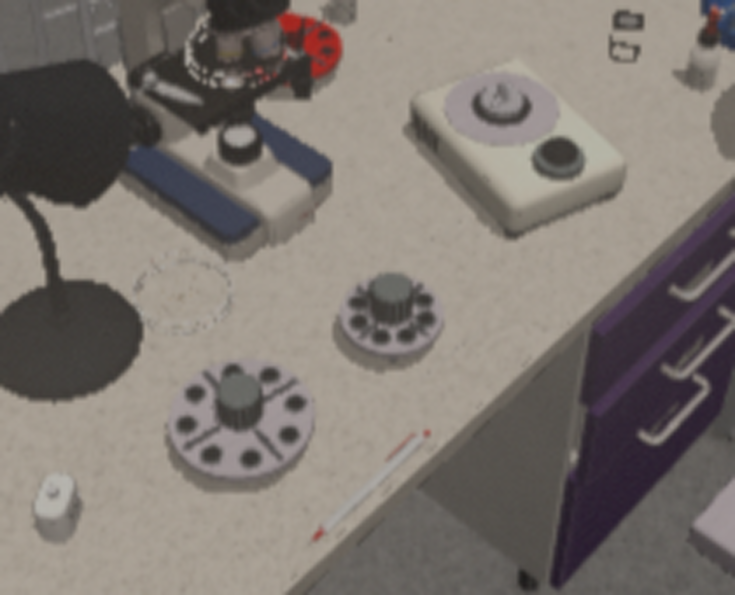

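View pics/b1.png

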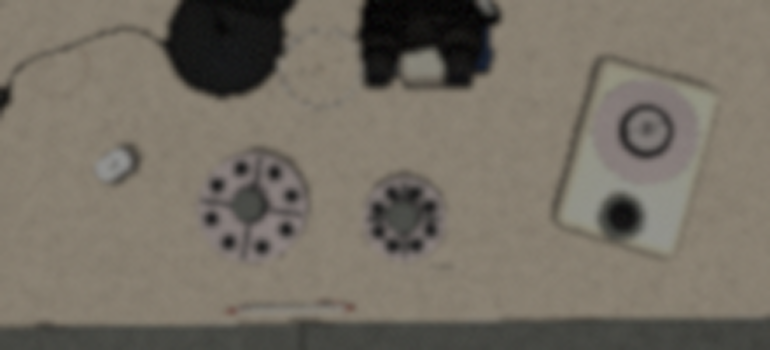

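move_arm --plan '[[[1,0.5,1,0,1],[1,1,2,0,2],[1,1.4,2.8,0,3],[1,1.9,3.7,0,4],[1,2.4,4.6,0,5],[1,2.8,5.5,0,6],[1,3.3,6.4,0,7],[1,3.7,7.3,0,8],[1,4.2,8.2,0,9],[1,4.6,9.1,0,10],[1,5.1,10,0,11],[1,5.4,10.7,0,12]]]'

```text
time_s: 1.35
eef_pos: [449.0, -88.3, 404.9]
tcp_rot: [0.0, 0.993, -0.121, 0.0]
wrist_force: [0.4, -0.6, 0.2]
gripper_width: 85.2
```

```bash
python3 - <<'E'
from bench import bot
import cv2,numpy as np
c=bot.capture("wrist");np.savez("w1.npz",**c);cv2.imwrite("pics/w1.png",c["color"][:,:,::-1])
s=bot.sense();print(s["time_s"],s["eef_pos"],s["tcp_rot"],s["joint_pos"],c["pose"].round(3).tolist())
E
```

```text
1.4 [452.22828939 -79.8801351  405.41239922] [-0.00342859  0.99350447 -0.11371405  0.00249557] [ 0.36663497  0.37192381 -0.33561699  2.02197711  0.16367022  0.76800195
 -0.29309143] [[0.97, -0.229, -0.075, 468.818], [-0.241, -0.921, -0.305, -9.525], [0.001, 0.314, -0.949, 374.04], [0.0, 0.0, 0.0, 1.0]]
```

View pics/w1.png

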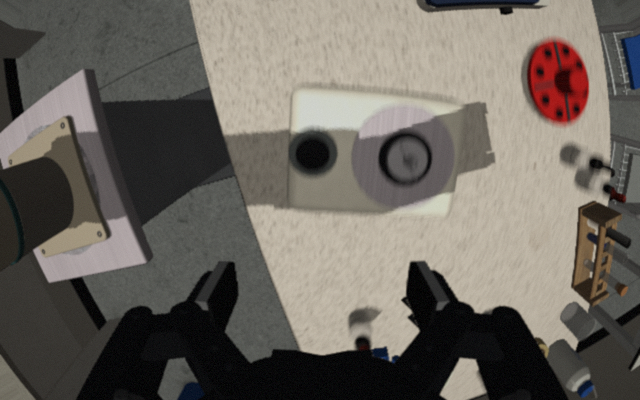

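```bash
python3 - <<'E'
from bench import bot
import cv2,numpy as np
for i in range(3): c=bot.capture("wrist")
np.savez("w2.npz",**c)
cv2.imwrite("pics/w2.png",cv2.resize(c["color"][80:230,270:480,::-1],None,fx=3.8,fy=3.8,interpolation=2))
z=c["color"][130:190,375:435,::-1]
cv2.imwrite("pics/w2z.png",cv2.resize(cv2.convertScaleAbs(z,alpha=1.5),None,fx=9,fy=9,interpolation=2))
s=bot.sense();print(s["time_s"],s["eef_pos"],s["tcp_rot"],c["pose"].round(3).tolist(),s["joint_vel"].round(3))
E
```

```text
1.55 [448.46272482 -89.02823705 404.53893964] [-5.03710869e-05  9.92630036e-01 -1.21183889e-01 -2.70946687e-04] [[0.971, -0.226, -0.073, 468.852], [-0.237, -0.923, -0.304, -7.874], [0.001, 0.312, -0.95, 374.095], [0.0, 0.0, 0.0, 1.0]] [ 0.043 -0.005  0.04   0.015  0.004  0.003 -0.001]
```

View pics/w2.png

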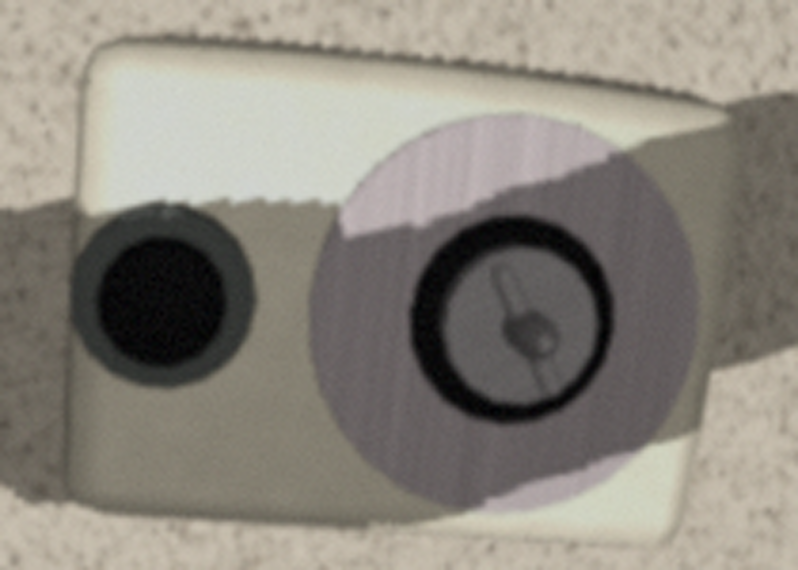

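View pics/w2z.png

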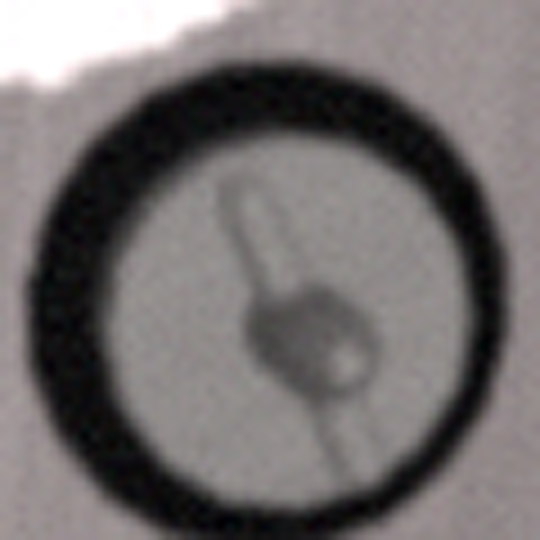

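```bash
python3 - <<'E'
from h import *
c=load("w2.npz")
f=lambda x,y:((x+.5)/9-.5+375,(y+.5)/9-.5+130)
g=lambda x,y:((x+.5)/3.8-.5+270,(y+.5)/3.8-.5+80)
# shoulder: ellipse fit of gray disc
col=c["color"].mean(2)
pts=[]
ctr=np.array(f(288,318))
C=cv2.GaussianBlur(col.astype(np.float32),(3,3),0)
for a in np.arange(0,2*np.pi,.05):
    r=np.arange(17,25,.1);v=cv2.remap(C,(ctr[0]+r*np.cos(a)).astype(np.float32)[None],(ctr[1]+r*np.sin(a)).astype(np.float32)[None],1)[0]
    k=np.argmin(np.gradient(v));pts.append(onz(*rayf(c,ctr[0]+r[k]*np.cos(a),ctr[1]+r[k]*np.sin(a)),67)[:2])
pts=np.array(pts,np.float32)
print("shoulder circ",cv2.fitEllipse(pts))
o=onz(*rayf(c,*f(288,318)),67);print("shoulder",o)
p=[onz(*rayf(c,*f(*q)),75) for q in [(245,190),(360,475)]]
print(p,np.degrees(np.arctan2(*(p[1]-p[0])[[1,0]])), (p[0]+p[1])/2)
print("button",onz(*rayf(c,*g(162,297)),62), c["z_map"][158,312])
print("tip",onz(*rayf(c,*f(345,355)),89))
t=load("top0.npz");s=load("scene0.npz")
for z in (67,75): print("top",onz(*ray(t,(648+.5)/3.5-.5+180,(130+.5)/3.5-.5+165),z))
# large carousel
for (x,y) in [(257,155),(246,258),(203,201),(303,211),(253,205)]:
    print("rib",onz(*ray(t,(x+.5)/3.5-.5+180,(y+.5)/3.5-.5+165),34))
print(onz(*ray(t,(250+.5)/3.5-.5+180,(204+.5)/3.5-.5+165),69), onz(*ray(s,(240+.5)/3.5-.5+220,(388+.5)/3.5-.5+150),69))
zz=c["z_map"]; print(zz[158,405],zz[150,312])
E
```

```text
shoulder circ ((540.7008056640625, -85.67898559570312), (43.58005142211914, 44.028724670410156), 40.8828239440918)
shoulder [540.46485295 -84.9501166   67.        ]
[array([536.32152338, -67.64746287,  75.        ]), array([ 543.94980208, -102.77317243,   75.        ])] -77.74729026624482 [540.13566273 -85.21031765  75.        ]
button [447.32667605 -56.63850993  62.        ] 296.3412
tip [540.91786169 -84.79715468  89.        ]
top [538.77832188 -86.10572404  67.        ]
top [537.70212638 -85.09555362  75.        ]
rib [520.82747921 339.61096698  34.        ]
rib [408.6925127  350.05411717  34.        ]
rib [471.09699545 397.73855747  34.        ]
rib [458.81305677 288.76822119  34.        ]
rib [466.04372328 343.25308147  34.        ]
[464.22204859 340.87348881  69.        ] [464.15929054 343.6545758   69.        ]
299.36075 295.26614
```

move_arm --plan '[[[1,0,0.9,0,0],[1,0,1.8,0,0],[1,0.1,2.8,0,0],[1,0.1,3.8,0,0],[1,0.2,4.8,0,0],[1,0.2,5.8,0,0],[1,0.2,6.8,0,0],[1,0.3,7.7,-0.3,0],[1,0.3,8.3,-0.7,0],[1,0.3,8.6,-1,0],[1,0.3,8.6,-1,0],[1,0.3,8.6,-1,0]]]'

```text
time_s: 2.75
eef_pos: [464.0, 337.9, 354.4]
tcp_rot: [0.001, 0.992, -0.124, -0.0]
wrist_force: [-0.5, -1.3, 1.3]
gripper_width: 85.3
```

```bash
python3 - <<'E'
from bench import bot
import cv2,numpy as np
from h import *
for i in range(2): c=bot.capture("wrist")
np.savez("w3.npz",**c)
cv2.imwrite("pics/w3.png",c["color"][:,:,::-1])
s=bot.sense();print(s["time_s"],s["eef_pos"],s["tcp_rot"],c["pose"].round(3).tolist(),s["joint_pos"].round(3))
t=load("top0.npz")
for (u,v) in [(240,150),(260,155),(215,150),(300,140),(300,175)]:
    o,d=ray(t,u,v);print(u,v,o+d*t["z_map"][v,u])
E
```

```text
2.85 [464.34097337 337.767495   355.46371911] [ 4.12829086e-04  9.92249070e-01 -1.24262665e-01  6.34063584e-04] [[0.969, -0.235, -0.077, 484.598], [-0.247, -0.919, -0.306, 416.265], [0.001, 0.315, -0.949, 324.136], [0.0, 0.0, 0.0, 1.0]] [-0.465  0.596 -0.33   1.78   0.257  0.808 -1.17 ]
240 150 [693.69569708 351.1173926  255.80521382]
260 155 [684.26035116 288.59538139 222.8432759 ]
215 150 [688.61166301 429.13821706 277.7179946 ]
300 140 [720.90211018 149.09436197 273.55485203]
300 175 [590.62726197 147.64654171 329.61138844]
```

View pics/w3.png

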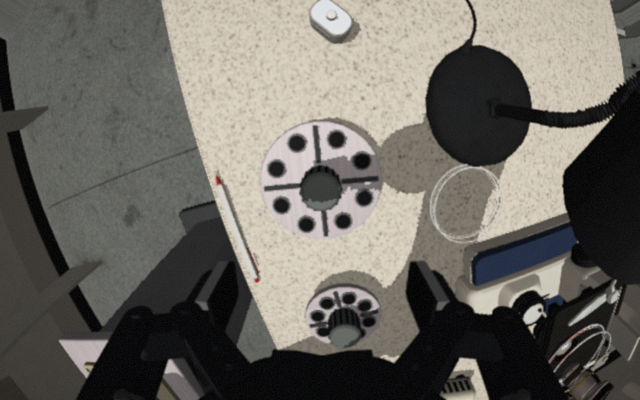

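```bash
python3 - <<'E'
from h import *
c=load("w3.npz")
z=c["color"][110:250,250:395,::-1]
cv2.imwrite("pics/w3z.png",cv2.resize(z,None,fx=4,fy=4,interpolation=2))
col=cv2.GaussianBlur(c["color"].astype(np.float32),(3,3),0)
# disc outline: pinkness vs beige: blue-vs-green diff
d=col[:,:,2]-col[:,:,1]
m=((d>1)).astype(np.uint8); 
n,l,st,ce=cv2.connectedComponentsWithStats(m)
i=l[160,280];print(st[i],ce[i])
cn=max(cv2.findContours((l==i).astype(np.uint8),0,1)[0],key=len)[:,0,:]
h=cv2.convexHull(cn)[:,0]
for zz in (34,):
    P=np.array([onz(*rayf(c,*q),zz)[:2] for q in h],np.float32);print(cv2.fitEllipse(P))
R={k:onz(*rayf(c,*q),34)[:2] for k,q in dict(t=(317,127),b=(325,235),l=(266,188),r=(378,180)).items()}
print(R)
for a,b in (("b","t"),("l","r")):
    v=R[b]-R[a] if a!="b" else R["b"]-R["t"];print(np.degrees(np.arctan2(v[1],v[0])))
E
```

```text
[     0      0    640    400 230333] [314.9719797  188.26187303]Traceback (most recent call last):
  File "<stdin>", line 14, in <module>
cv2.error: OpenCV(4.12.0) /io/opencv/modules/imgproc/src/shapedescr.cpp:361: error: (-201:Incorrect size of input array) There should be at least 5 points to fit the ellipse in function 'fitEllipseNoDirect'
```

View pics/w3z.png

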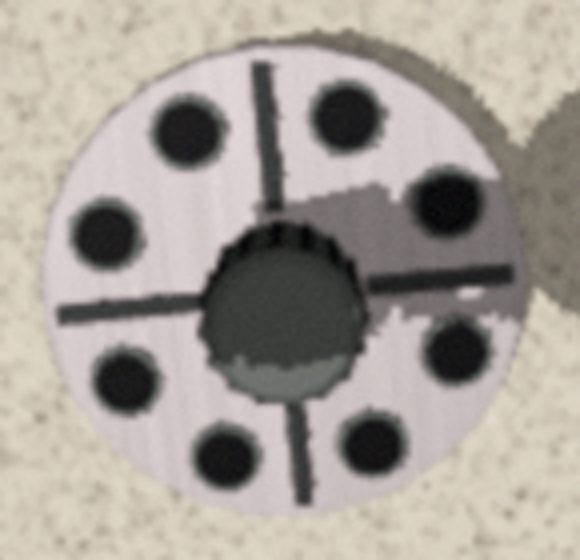

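```bash
python3 - <<'E'
from h import *
c=load("w3.npz")
f=lambda x,y:((x+.5)/4-.5+250,(y+.5)/4-.5+110)
R={k:onz(*rayf(c,*f(*q)),34)[:2] for k,q in dict(t=(262,65),b=(305,503),l=(58,316),r=(513,273)).items()}
print(R,"centre",(R["t"]+R["b"])/2,(R["l"]+R["r"])/2)
for a,b in (("b","t"),("l","r")):
    v=R[b]-R[a];print(np.degrees(np.arctan2(v[1],v[0])),np.hypot(*v))
P=np.array([onz(*rayf(c,*f(*q)),34)[:2] for q in [(45,265),(95,140),(185,65),(295,43),(500,180),(525,300),(490,400),(420,470),(300,512),(185,490),(100,420)]],np.float32)
print(cv2.fitEllipse(P))
K=np.array([onz(*rayf(c,*f(*q)),69)[:2] for q in [(205,318),(367,318),(283,402),(230,380),(340,382)]],np.float32)
print(cv2.fitEllipse(K))
E
```

```text
{'t': array([474.22797429, 398.91051074]), 'b': array([456.99567257, 289.47632277]), 'l': array([410.37247673, 352.77059081]), 'r': array([520.78725128, 335.72650875])} centre [465.61182343 344.19341675] [465.579864   344.24854978]
81.05127181119737 110.78264178277195
-8.775152388696496 111.72252759731072
((466.2297668457031, 345.35498046875), (116.33040618896484, 117.73262786865234), 0.4513689875602722)
((466.55401611328125, 346.33856201171875), (34.76333236694336, 35.3919677734375), 168.1175994873047)
```

move_arm --plan '[[[1,0.03,0.12,-0.4,0],[1,0.03,0.12,-0.9,0],[1,0.03,0.12,-1.4,0],[1,0.03,0.12,-1.9,0],[1,0.03,0.12,-2.3,0],[1,0.03,0.12,-2.6,0],[1,0.03,0.12,-2.82,0],[1,0.03,0.12,-2.82,0],[1,0.03,0.12,-2.82,0]]]'

```text
time_s: 3.75
eef_pos: [465.1, 345.9, 214.3]
tcp_rot: [-0.0, 0.992, -0.123, 0.0]
wrist_force: [-0.5, -0.5, -0.2]
gripper_width: 85.6
```

```bash
python3 - <<'E'
from bench import bot
import cv2,numpy as np
c=bot.capture("wrist");np.savez("w4.npz",**c);cv2.imwrite("pics/w4.png",c["color"][:,:,::-1])
for i in range(2):
    s=bot.sense();print(s["time_s"],s["eef_pos"],s["tcp_rot"],s["wrist_force"],s["joint_vel"].round(3));
E
```

```text
3.8 [465.18217256 346.11148358 214.61629988] [-5.94657419e-04  9.92442555e-01 -1.22707322e-01  5.78232593e-04] [-0.39018093  0.13192837 -0.24289143] [-0.001 -0.005 -0.001 -0.003 -0.001 -0.002  0.001]
3.8 [465.18217256 346.11148358 214.61629988] [-5.94657419e-04  9.92442555e-01 -1.22707322e-01  5.78232593e-04] [-0.39018093  0.13192837 -0.24289143] [-0.001 -0.005 -0.001 -0.003 -0.001 -0.002  0.001]
```

View pics/w4.png

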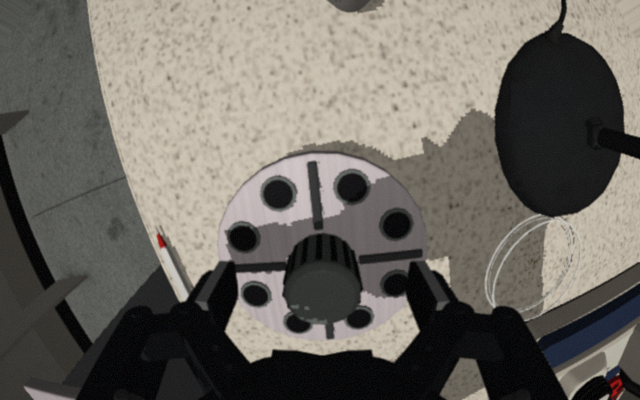

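```bash
python3 - <<'E'
from h import *
c=load("w4.npz")
cv2.imwrite("pics/w4z.png",cv2.resize(c["color"][140:355,205:435,::-1],None,fx=3,fy=3,interpolation=2))
R={k:onz(*rayf(c,*q),34)[:2] for k,q in dict(t=(313,163),b=(330.5,338),l=(233,268),r=(422,253)).items()}
print(R,"centre",(R["t"]+R["b"])/2,(R["l"]+R["r"])/2)
for a,b in (("b","t"),("l","r")):
    v=R[b]-R[a];print(np.degrees(np.arctan2(v[1],v[0])),np.hypot(*v))
K=np.array([onz(*rayf(c,*q),69)[:2] for q in [(283,285),(361,288),(302,315),(322,320),(345,315)]],np.float32)
print(cv2.fitEllipse(K))
print(c["pose"].round(2).tolist())
E
```

```text
{'t': array([474.41689875, 398.59106324]), 'b': array([456.75698058, 288.2199449 ]), 'l': array([414.88830904, 352.19855166]), 'r': array([520.95279738, 335.13438241])} centre [465.58693966 343.40550407] [467.92055321 343.66646704]
80.90945014224121 111.77502616034874
-9.139702754466006 107.42840200936425
((466.3309020996094, 348.5458068847656), (32.58073043823242, 35.10805892944336), 55.310848236083984)
[[0.97, -0.23, -0.08, 485.23], [-0.24, -0.92, -0.3, 424.62], [0.0, 0.31, -0.95, 183.58], [0.0, 0.0, 0.0, 1.0]]
```

View pics/w4z.png

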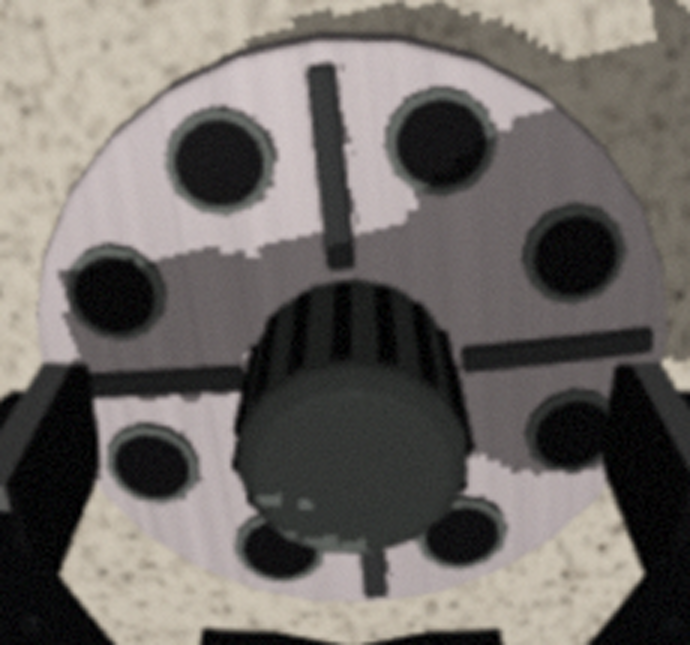

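move_arm --plan '[[[1,0.01,-0.04,-0.04,0],[0.3,0.01,-0.04,-0.04,0],[0,0.01,-0.04,-0.04,0],[0,0.01,-0.04,-0.04,0],[0,0.01,-0.04,-0.04,0],[0,0.01,-0.04,-0.04,0],[0,0.01,-0.04,-0.04,0],[0,0.01,-0.04,-0.04,0],[0,0.01,-0.04,-0.04,0],[0,0.01,-0.04,-0.04,0]]]' --grip_force 45

```text
time_s: 4.8
eef_pos: [465.1, 344.1, 212.1]
tcp_rot: [-0.0, 0.992, -0.123, 0.0]
wrist_force: [-2.0, -0.5, 5.4]
gripper_width: 34.4
```

move_arm --plan '[[[0,0,0,0.3,0],[0,0,0,0.7,0],[0,0,0,1.2,0],[0,0,0,1.8,0],[0,0,0,2.3,0],[0,0,0,2.6,0],[0,0,0,2.6,0],[0,0,0,2.6,0]]]'

```text
time_s: 5.6
eef_pos: [465.1, 343.5, 341.6]
tcp_rot: [0.0, 0.992, -0.123, -0.0]
wrist_force: [-0.5, -0.3, -3.3]
gripper_width: 34.6
```

```bash
python3 - <<'E'
from bench import bot
import cv2,numpy as np
c=bot.capture("wrist");np.savez("w5.npz",**c);cv2.imwrite("pics/w5.png",c["color"][:,:,::-1])
s=bot.sense();print(s["time_s"],s["eef_pos"],s["tcp_rot"],s["wrist_force"],s["moment"],s["gripper_width"],c["pose"].round(3).tolist())
E
```

```text
5.65 [464.97311687 343.38273252 340.8914119 ] [ 7.10376675e-04  9.92449681e-01 -1.22649158e-01 -5.57075045e-04] [-0.50578431  0.12719211 -4.35502655] [ 0.00467547  0.008539   -0.03956377] 34.23044608775612 [[0.97, -0.232, -0.077, 485.167], [-0.245, -0.92, -0.305, 422.194], [0.0, 0.314, -0.949, 310.715], [0.0, 0.0, 0.0, 1.0]]
```

View pics/w5.png

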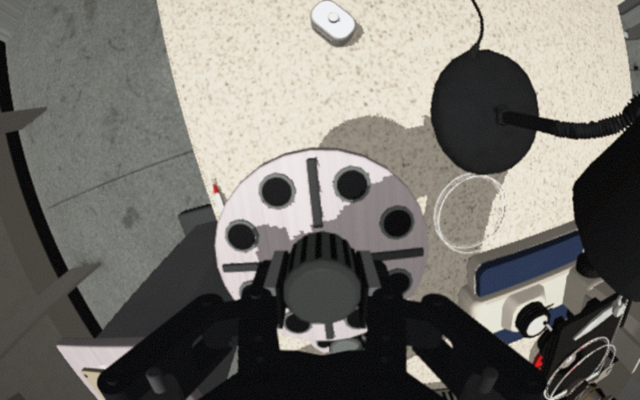

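```bash
python3 - <<'E'
from h import *
c=load("w5.npz")
cv2.imwrite("pics/w5z.png",cv2.resize(c["color"][140:355,205:435,::-1],None,fx=3,fy=3,interpolation=2))
z=162.6
R={k:onz(*rayf(c,*q),z)[:2] for k,q in dict(t=(312,159.5),b=(330,337),l=(222,268),r=(422,251)).items()}
print(R,"centre",(R["t"]+R["b"])/2,(R["l"]+R["r"])/2)
for a,b in (("b","t"),("l","r")):
    v=R[b]-R[a];print(np.degrees(np.arctan2(v[1],v[0])),np.hypot(*v))
E
```

```text
{'t': array([474.27671807, 398.05272426]), 'b': array([456.72079784, 287.77258614]), 'l': array([408.75123449, 351.57831354]), 'r': array([520.56151715, 334.67079672])} centre [465.49875795 342.9126552 ] [464.65637582 343.12455513]
80.95476456812551 111.66879240981721
-8.598898549139275 113.0814018096369
```

View pics/w5z.png

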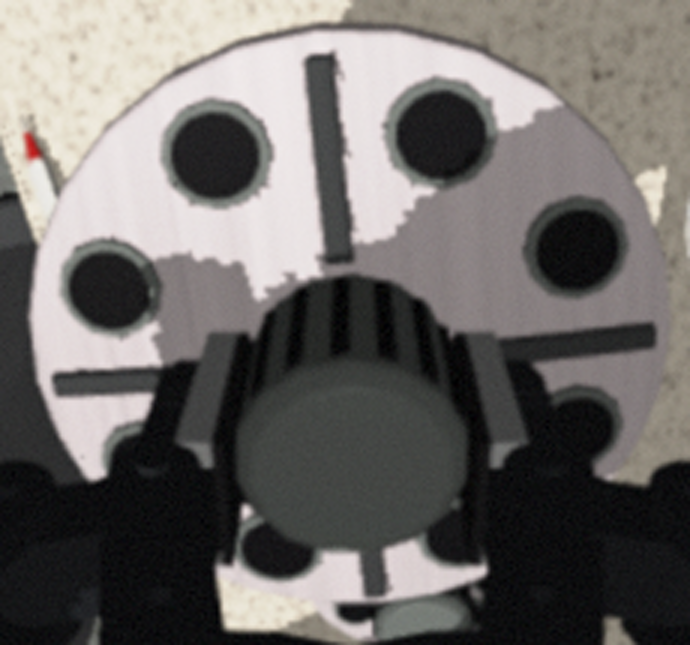

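move_arm --plan '[[[0,0,-0.5,0,0],[0,0,-1.3,0,0.2],[0,0,-2.2,0,0.6],[0,0,-3.1,0,1.1],[0,0,-4,0,1.6],[0,0.1,-4.9,0,2.1],[0,0.4,-5.8,0,2.7],[0,0.8,-6.6,0,3.2],[0,1.1,-7.4,0,3.7],[0,1.4,-8.1,0,4.1],[0,1.51,-8.5,0,4.2],[0,1.51,-8.58,0,4.2]]]'

```text
time_s: 6.85
eef_pos: [540.8, -88.9, 340.0]
tcp_rot: [0.0, 0.998, 0.057, -0.001]
wrist_force: [0.1, -0.5, -3.1]
gripper_width: 34.9
```

move_arm --plan '[[[0,0,0,0,0],[0,0,0,0,0],[0,0,0,0,0],[0,0,0,0,0]]]'

```text
time_s: 7.25
eef_pos: [540.7, -83.7, 341.8]
tcp_rot: [-0.0, 0.998, 0.061, -0.0]
wrist_force: [0.1, 0.1, -3.5]
gripper_width: 34.3
```

```bash
python3 - <<'E'
from bench import bot
import cv2,numpy as np
c=bot.capture("wrist");np.savez("w6.npz",**c);cv2.imwrite("pics/w6.png",c["color"][:,:,::-1])
s=bot.sense();print(s["time_s"],s["eef_pos"],s["tcp_rot"],np.degrees(2*np.arctan2(s["tcp_rot"][2],s["tcp_rot"][1])),s["wrist_force"],s["moment"],s["joint_pos"])
c=bot.capture("scene");np.savez("s6.npz",**c);cv2.imwrite("pics/s6.png",cv2.resize(c["color"][100:260,270:480,::-1],None,fx=3.5,fy=3.5,interpolation=2))
E
```

```text
7.3 [540.69570311 -83.96595777 341.83375121] [-1.10261372e-04  9.98123018e-01  6.12407360e-02  2.69002031e-05] 7.022065423378084 [-0.65287192 -0.09042881 -3.7161334 ] [0.02700486 0.02710031 0.0027018 ] [ 0.41099233  0.59990506 -0.46849653  1.86309879  0.37597647  0.76659927
 -0.13914008]
```

View pics/w6.png

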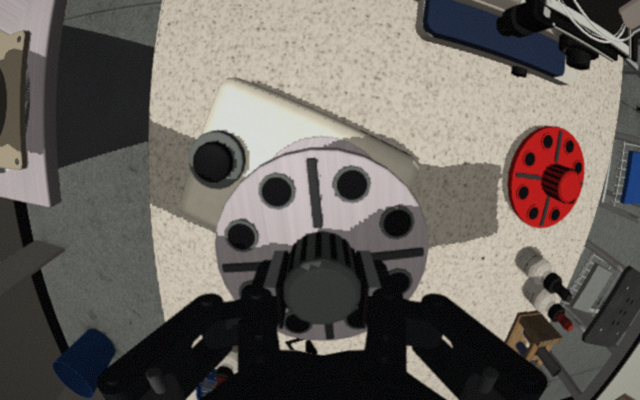

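View pics/s6.png

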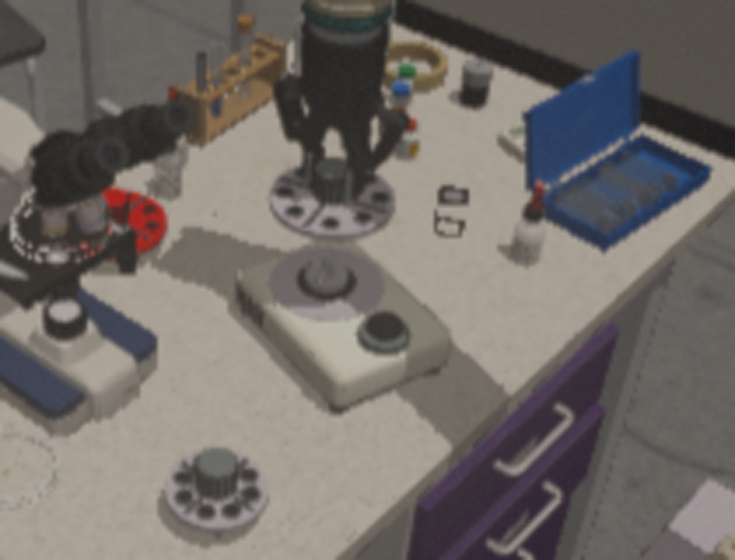

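move_arm --plan '[[[0,0,-0.02,-0.2,0],[0,0,-0.02,-0.4,0],[0,0,-0.02,-0.6,0],[0,0,-0.02,-0.75,0],[0,0,-0.02,-0.85,0],[0,0,-0.02,-0.92,0],[0,0,-0.02,-0.96,0],[0,0,-0.02,-0.96,0]]]'

```text
time_s: 8.15
eef_pos: [540.8, -86.1, 293.6]
tcp_rot: [-0.0, 0.998, 0.06, -0.0]
wrist_force: [0.5, 0.6, -3.1]
gripper_width: 34.9
```

move_arm --plan '[[[0,0,0,-0.04,0],[0,0,0,-0.08,0],[0,0,0,-0.12,0],[0,0,0,-0.15,0],[0,0,0,-0.15,0]]]'

```text
time_s: 8.65
eef_pos: [540.7, -86.1, 286.0]
tcp_rot: [-0.0, 0.998, 0.06, -0.0]
wrist_force: [0.1, -0.2, -2.9]
gripper_width: 34.9
```

move_arm --plan '[[[0,0,0,-0.03,0],[0,0,0,-0.06,0],[0,0,0,-0.09,0],[0,0,0,-0.11,0],[0,0,0,-0.11,0]]]'

```text
time_s: 9.15
eef_pos: [540.7, -86.1, 280.5]
tcp_rot: [-0.0, 0.998, 0.06, -0.0]
wrist_force: [0.2, 0.2, -2.3]
gripper_width: 34.1
```

```bash
python3 - <<'E'
from bench import bot
s=bot.sense();print(s["time_s"],s["eef_pos"],s["tcp_rot"],s["wrist_force"],s["moment"])
E
```

```text
9.15 [540.70040307 -86.07026813 280.52528861] [-4.03726399e-05  9.98178319e-01  6.03325128e-02 -1.69760182e-04] [ 0.15869707  0.15852354 -2.29898371] [ 0.02655388  0.02394598 -0.00965954]
```

move_arm --plan '[[[0,0,0,-0.01,0],[0,0,0,-0.02,0],[0,0,0,-0.02,0]]]'

```text
time_s: 9.45
eef_pos: [540.8, -86.1, 279.7]
tcp_rot: [-0.0, 0.998, 0.06, -0.0]
wrist_force: [-0.7, 0.1, -2.7]
gripper_width: 34.3
```

move_arm --plan '[[[0,0,0,-0.01,0],[0,0,0,-0.02,0],[0,0,0,-0.02,0]]]'

```text
time_s: 9.75
eef_pos: [540.8, -86.1, 279.1]
tcp_rot: [0.0, 0.998, 0.06, 0.0]
wrist_force: [-1.4, 0.4, 1.6]
gripper_width: 34.3
```

move_arm --plan '[[[0.3,0,0,0,0],[0.6,0,0,0,0],[0.9,0,0,0,0],[0.9,0,0,0,0],[0.9,0,0,0,0],[0.9,0,0,0,0],[0.9,0,0,0.4,0],[0.9,0,0,1,0],[0.9,0,0,1.8,0],[0.9,0,0,2.4,0],[0.9,0,0,2.4,0],[0.9,0,0,2.4,0]]]'

```text
time_s: 10.95
eef_pos: [540.7, -86.2, 399.1]
tcp_rot: [0.0, 0.998, 0.06, 0.001]
wrist_force: [-0.6, -0.5, 0.0]
gripper_width: 76.9
```

```bash
python3 - <<'E'
from bench import bot
import cv2,numpy as np
from h import *
c=bot.capture("wrist");np.savez("w7.npz",**c);cv2.imwrite("pics/w7.png",c["color"][:,:,::-1])
s=bot.sense();print(s["time_s"],s["eef_pos"],s["tcp_rot"],s["wrist_force"],c["pose"].round(2).tolist())
c=bot.capture("scene");np.savez("s7.npz",**c);cv2.imwrite("pics/s7.png",cv2.resize(c["color"][100:260,270:480,::-1],None,fx=3.5,fy=3.5,interpolation=2))
for p in [(447.3,-56.6,62),(540.6,-85.5,136),(540.6,-85.5,101)]: print(proj(c,p),proj(load("w7.npz"),p,True))
E
```

```text
11.0 [540.32398673 -86.26023257 398.12906695] [ 7.54620335e-05  9.98184906e-01  6.02209701e-02 -5.68534293e-04] [-0.43613912  0.21359763 -0.90139069] [[0.99, 0.11, 0.04, 531.5], [0.12, -0.94, -0.31, -5.68], [0.0, 0.31, -0.95, 368.24], [0.0, 0.0, 0.0, 1.0]]
[379.57222936 195.15183385] [233.38241    147.79029591]
[364.56881477 162.25161444] [320.80578007 208.58973608]
[363.90105215 170.43118417] [320.87261669 195.88710868]
```

View pics/w7.png

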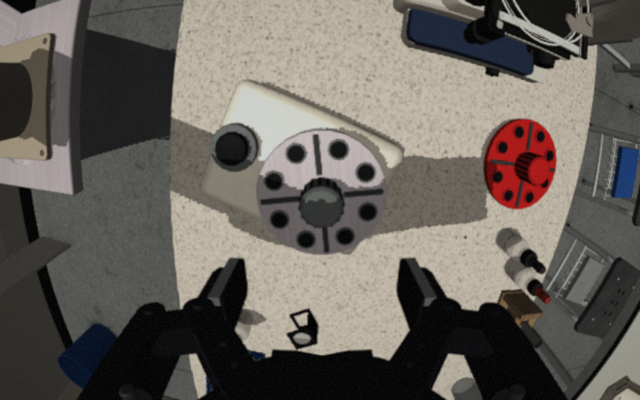

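View pics/s7.png

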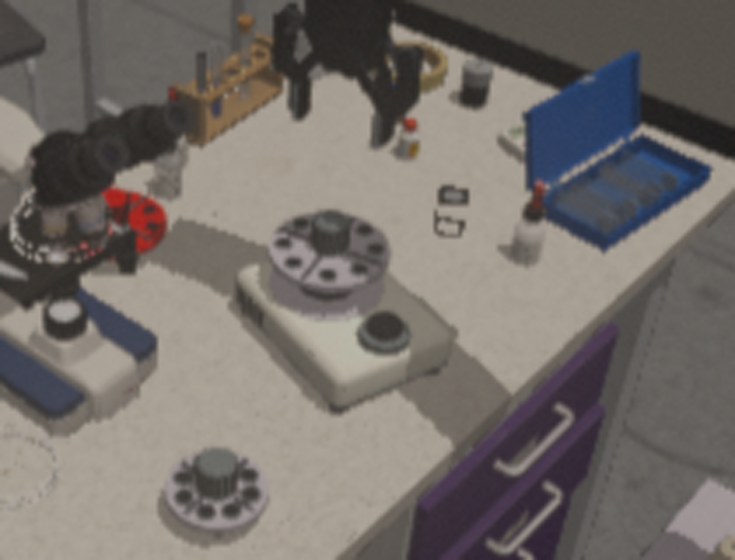

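```bash
python3 - <<'E'
from h import *
for n,u,v in (("w2",(162.5)/3.8-.5+270,(297.5)/3.8-.5+80),("w7",232,148)):
    c=load(n+".npz");o,d=rayf(c,u,v)
    # z along optical axis
    ax=c["pose"][:3,2]
    for du,dv in ((0,0),(5,0),(-5,0),(0,5),(0,-5),(20,8)):
        o,d=rayf(c,u+du,v+dv);z=c["z_map"][int(round(v+dv)),int(round(u+du))]
        print(n,o+d*z/(d@ax))
    print(onz(*rayf(c,u,v),64))
c=load("w7.npz")
cv2.imwrite("pics/w7z.png",cv2.resize(c["color"][115:265,195:400,::-1],None,fx=3.8,fy=3.8,interpolation=2))
E
```

```text
w2 [448.46323405 -54.0636671   78.4789727 ]
w2 [453.09584029 -55.37102898  77.53142759]
w2 [443.73734988 -52.97202766  78.00132249]
w2 [447.04922885 -59.34357099  75.54612069]
w2 [449.59538181 -49.44361796  77.56062158]
w2 [465.26097999 -68.50549608  67.42186485]
[447.46461644 -56.32600953  64.        ]
w7 [450.26067138 -54.29195214  77.83120867]
w7 [454.83348677 -54.17065249  75.95620477]
w7 [445.08724132 -54.75332094  77.62614209]
w7 [450.25170372 -59.4087909   76.74349718]
w7 [449.64648308 -49.56356119  76.74241855]
w7 [468.30382522 -62.58512336  65.73824556]
[446.39149919 -56.60731827  64.        ]
```

View pics/w7z.png

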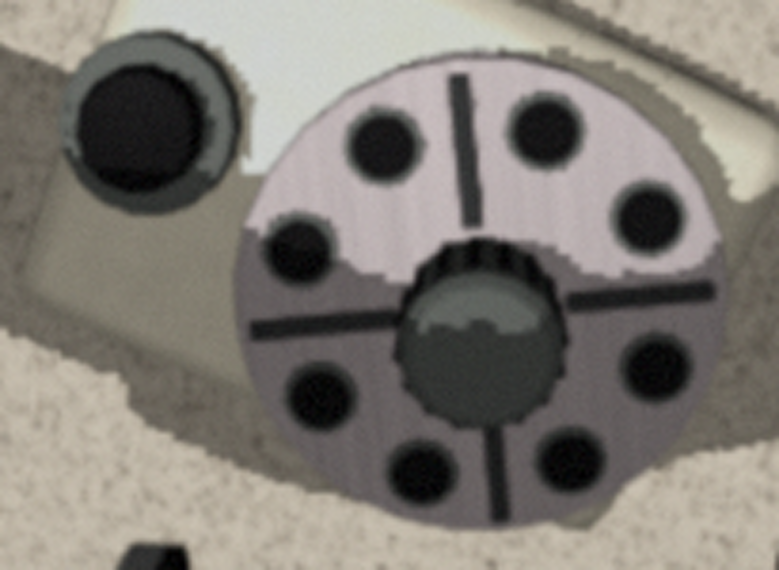

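move_arm --plan '[[[0,-0.3,0.1,0,1.6],[0,-0.7,0.2,0,3.2],[0,-1.2,0.4,0,4.8],[0,-1.6,0.6,0,6.4],[0,-1.86,0.65,0,8],[0,-1.86,0.65,-0.3,9.6],[0,-1.86,0.65,-0.7,11.2],[0,-1.86,0.65,-1.2,12.8],[0,-1.86,0.65,-1.7,12.9],[0,-1.86,0.65,-2.1,12.9],[0,-1.86,0.65,-2.4,12.9],[0,-1.86,0.65,-2.4,12.9]]]'

```text
time_s: 12.25
eef_pos: [446.5, -53.5, 276.2]
tcp_rot: [-0.002, 0.812, 0.584, -0.002]
wrist_force: [-0.4, 0.0, 0.0]
gripper_width: -0.5
```

move_arm --plan '[[[0,0,0,0,0],[0,0,0,0,0],[0,0,0,0,0]]]'

```text
time_s: 12.55
eef_pos: [448.0, -53.6, 279.3]
tcp_rot: [0.0, 0.812, 0.584, 0.0]
wrist_force: [-0.6, 0.4, 0.2]
gripper_width: -0.2
```

```bash
python3 - <<'E'
from bench import bot
import cv2,numpy as np
from h import *
c=bot.capture("wrist");cv2.imwrite("pics/w8.png",c["color"][:,:,::-1])
s=bot.sense();print(s["time_s"],s["eef_pos"],s["tcp_rot"],s["wrist_force"],s["gripper_width"])
c=bot.capture("scene");cv2.imwrite("pics/s8.png",cv2.resize(c["color"][100:260,270:480,::-1],None,fx=3.5,fy=3.5,interpolation=2))
E
```

```text
12.6 [447.98370795 -53.67528405 279.32314511] [4.36868724e-04 8.12093817e-01 5.83526562e-01 4.38350149e-04] [-0.68393703 -0.2802955   0.09929962] 0.04056120015386078
```

View pics/w8.png

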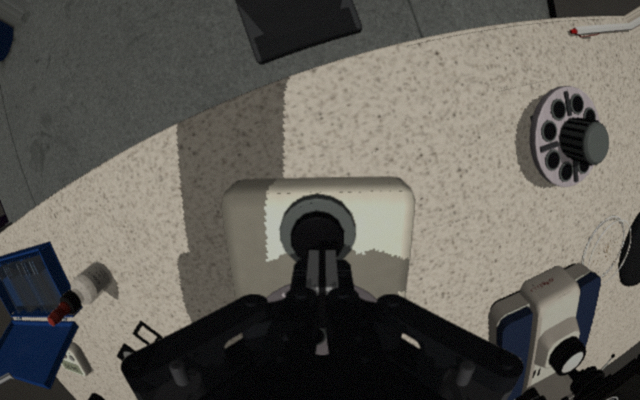

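View pics/s8.png

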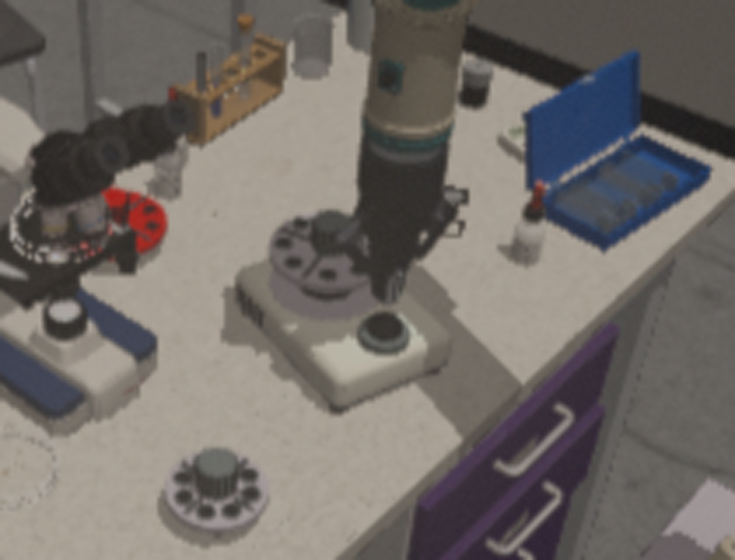

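move_arm --plan '[[[0,0,0,-0.15,0],[0,0,0,-0.3,0],[0,0,0,-0.42,0],[0,0,0,-0.5,0],[0,0,0,-0.5,0]]]'

```text
time_s: 13.15
eef_pos: [447.5, -53.5, 253.0]
tcp_rot: [-0.0, 0.812, 0.584, -0.001]
wrist_force: [0.0, -0.5, 0.5]
gripper_width: 0.2
```

move_arm --plan '[[[0,0,0,-0.04,0],[0,0,0,-0.08,0],[0,0,0,-0.08,0]]]'

```text
time_s: 13.45
eef_pos: [447.9, -53.5, 249.7]
tcp_rot: [0.0, 0.812, 0.584, 0.0]
wrist_force: [0.3, 1.0, 2.5]
gripper_width: 0.3
```

move_arm --plan '[[[0,0,0,-0.03,0],[0,0,0,-0.06,0],[0,0,0,-0.06,0]]]'

```text
time_s: 13.75
eef_pos: [447.9, -53.5, 246.8]
tcp_rot: [0.0, 0.812, 0.584, 0.0]
wrist_force: [-1.3, 1.1, 3.4]
gripper_width: 0.1
```

move_arm --plan '[[[0,0,0,-0.03,0],[0,0,0,-0.05,0],[0,0,0,-0.05,0]]]'

```text
time_s: 14.05
eef_pos: [447.9, -53.5, 244.5]
tcp_rot: [0.0, 0.812, 0.584, 0.0]
wrist_force: [-0.7, 0.8, 6.0]
gripper_width: 0.1
```

move_arm --plan '[[[0,0,0,-0.02,0],[0,0,0,-0.03,0],[0,0,0,-0.03,0]]]'

```text
time_s: 14.35
eef_pos: [447.8, -53.2, 244.1]
tcp_rot: [0.001, 0.812, 0.584, 0.0]
wrist_force: [-3.9, 0.8, 23.1]
gripper_width: 0.1
```

move_arm --plan '[[[0,0,0,0,0],[0,0,0,0.1,0],[0,0,0,0.3,0],[0,0,0,0.7,0],[0,0,0,1.2,0],[0,-0.1,0,1.8,0],[0,-0.3,0.4,2.4,0],[0,-0.4,1,2.8,0],[0,-0.4,1.6,3,0],[0,-0.4,2,3,0],[0,-0.4,2,3,0],[0,-0.4,2,3,0]]]'

```text
time_s: 15.55
eef_pos: [427.5, 46.1, 392.6]
tcp_rot: [0.0, 0.812, 0.584, -0.001]
wrist_force: [-0.1, -0.5, 0.5]
gripper_width: 0.1
```

```bash
python3 - <<'E'
from bench import bot
import cv2,numpy as np
from h import *
for i in range(3): c=bot.capture("wrist")
cv2.imwrite("pics/w9.png",c["color"][:,:,::-1])
s=bot.sense();print(s["time_s"],s["eef_pos"],s["wrist_force"],s["joint_vel"].round(3))
s=bot.capture("scene");cv2.imwrite("pics/s9.png",cv2.resize(s["color"][150:320,220:430,::-1],None,fx=3.5,fy=3.5,interpolation=2))
t=bot.capture("top");cv2.imwrite("pics/t9.png",cv2.resize(t["color"][165:265,180:400,::-1],None,fx=3.5,fy=3.5,interpolation=2))
# heights from depth, before vs now
for n,c0,pts in (("scene",s,[(364,162),(372,171),(350,171)]),("top",t,[(364,202),(357,227)])):
    for u,v in pts:
        o,d=ray(c0,u,v);print(n,u,v,(o+d*c0["z_map"][v,u]).round(1))
E
```

```text
15.7 [427.66344364  45.20694784 392.29398067] [1.0359274  0.42021036 0.24851504] [ 0.001  0.001 -0.004 -0.002 -0.002 -0.003 -0.001]
scene 364 162 [431.4  68.5 276. ]
scene 372 171 [416.3  47.5 240.5]
scene 350 171 [574.2 -51.1 100.6]
top 364 202 [529.  -74.8 134. ]
top 357 227 [401.9   8.4 663.8]
```

View pics/s9.png

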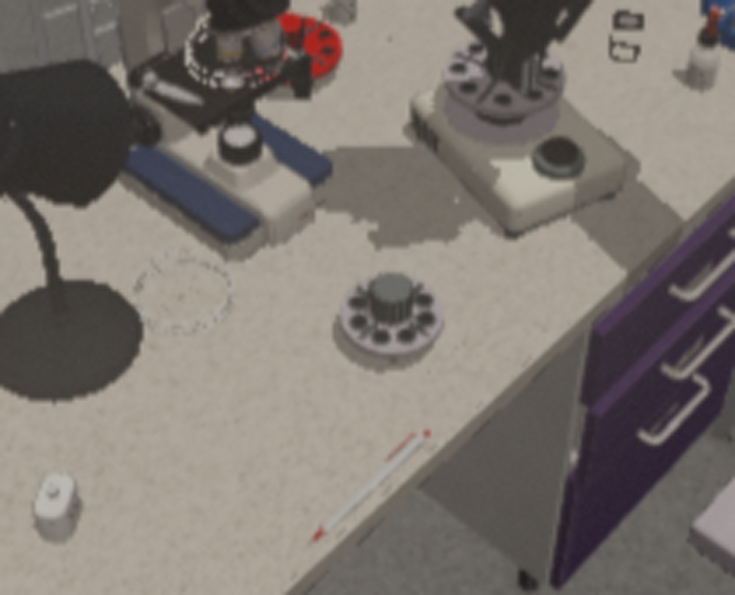

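View pics/w9.png

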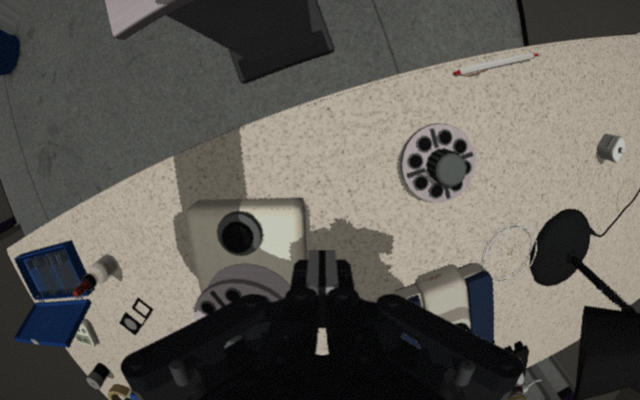

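```bash
python3 -c "
from bench import bot
print(bot.hand_in())"
```

```text
the job is handed in; nothing more can be done
None
```

The wider carousel is fitted on the mixer and fully home. I let go of it, then pressed the start button to its stop once and released it. The job was handed in at about 16 s.

- **Fitting:** The wrist camera showed the pin at about 12° (modulo 90°). I turned the carousel about 21° in the air to match it, so the slot went over the pin with no turning search. During the lowering the arm saw only a few newtons, until the foot met the shoulder.
- **Seating check:** After release, depth readings put the disc top at 100.6 mm (101 mm expected when home) and the knob top at about 134 mm (136 mm expected). If it were still riding on the pin, both would be about 8 mm higher.
- **Start button:** The button travelled about 6 mm. The force was about 6 N near the end of travel, then rose to 23 N at the stop. In the last pictures it looks raised again, but I did not measure its height after release.
- **Other things:** The small carousel, red look-alike, dish, counter, pen and dropper look unmoved in the last pictures. The arm ended clear of everything. No check failed or disagreed.

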